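Hold the waste bin's lid open with its lever

ROBOT

A 6-joint arm with a two-finger parallel gripper is mounted at the origin on the work surface. World frame = base frame: x ahead of the robot, y to its left, z up, the work surface at z = 0. Lengths are in mm, angles in degrees, forces in N, time in s.
With the tool pointing down it reaches from about 325 to 875 mm from the base axis. Payload 4.4 kg.
Tool frame: the origin (TCP) lies at the very end of the fingers, on their centre line; the grasp point (between the pads) lies 19 mm behind it; z points along the fingers, y is the line along which they close (so a half turn about z gives the same grasp; the last joint's range is limited). The gripper opens to 85 mm and grips with 20 to 120 N. Pads are 22 mm wide; open, the fingers measure 114 mm over their backs; the gripper's body (76 mm by 85 mm) begins 54 mm behind the grasp point. The pads swing forward as they close: fully open they stand 13 mm farther back than shut.
Start: joints at [66.492, 11.837, 88.321, -0, 79.842, -8.623], TCP at [147.72, 555.703, 231.282] pointing down, gripper open.
Joint ranges: [-156.59, 156.59], [-49.26, 127.26], [12.9, 141.05], [-63.56, 243.56], [4.71, 150.69], [-161.64, 161.64]. Speed limits (degrees/s): [159.86, 159.86, 180, 180, 180, 180].

INTERFACE

Orientations are given as [roll, pitch, yaw] about the fixed x, y, z axes, in that order (R = Rz(yaw) Ry(pitch) Rx(roll)).
In Python, from cell import robot gives the robot as it stands.
- The arm moves only by the shell command python3 -m inch 'ROWS' [OPENING] [FORCE]. ROWS is JSON, a list that holds one entry, the list of rows, each a list of 6 numbers: the shift along the tool's x, y, z in cm, then the turn, a rotation vector about the tool's x, y, z in rad. In form: [[[dx, dy, dz, rx, ry, rz], ...]]. A call has 1 to 8 rows; each row is the pose to reach, as a shift and turn from the pose commanded when the call began, along the tool's axes at that moment; what a row does not reach only later rows make up. A row lasts 1/8 s, in which the tool goes at most 62.5 mm and 10.7 degrees, less where a joint would pass 70% of its speed; a pose out of reach is approached as far as the arm can. A call with a gripper value outside its range is refused whole. OPENING is the closure, from 0 (fully open) to 1 (shut), set as the call begins (- or left out, the last holds). The fingers move at their own pace and stop on an object; FORCE is the grip in N (left out, the last holds). Time passes only in rows, so rows that repeat a pose let the fingers close. It gives the time, the measured TCP pose, the force, the opening and the grip force at its end, in the units of the state.
- robot.read_state(): the state, without advancing time (a new reading comes with each control period).
- robot.read_camera(name): name is "scene" or "top" or "wrist"; returns (picture, depth): 400x640x3 uint8, blue, green, red; 400x640 float32, mm along the optical axis (not along the pixel's ray), 0 where there is no reading.
- robot.camera_params(name): a dict with "fx", "fy", "cx", "cy" (pixels), "distortion" ([k1, k2, p1, p2, k3] as OpenCV has them; the pictures are not rectified), "camera_from_world" (4x4, takes a point from world to camera coordinates). Camera axes: x right, y down, z forward; pixel columns grow to the right and rows downward; lengths in mm; the calibration is good to about 2 mm. A picture is of the moment at which its call begins: read the wrist's pose just before it. camera_params takes no time and is no camera call; for the wrist camera it gives the pose at the moment of the call.
- robot.close_job(): hands the job in; it is judged then, once.
The state is a dict: "time_s": time; "joint_positions": joint angles; "qvel": joint speeds; "joint_torque": joint torques, N m; "tcp_pos": TCP position; "eef_rot": TCP orientation; "wrist_force": force on the tool from outside, world axes, zero at the start; "moment": the same for the moment, N m; "grip_width": opening from 0.0 (shut) to 1.0 (fully open); "grasp_force": force on a finger pad.
Only numpy, scipy, OpenCV 4.12 (cv2) and the standard library are available. Lean on these libraries where they do the work, as an engineer would, in place of code of your own. Each camera call takes 0.05 s, during which the arm holds its last target. There are 200 camera calls.

TASK

Gloved colleagues want to drop used test cassettes into the small waste bin. With the fingertips push the knob of the bin's sliding bolt fully back, away from the lid, then press the rubber pad at the long end of the lever all the way down so that the short end raises the heavy steel lid, and finish while still holding the lever down. Do not touch the lid itself, and do not knock the bottle, jar, tape roll or cassette about or pick them up.

Things in the scene. Friction and masses are not known exactly. Their poses are not given: they have to be found in the camera images.
- bin: White steel waste bin, fixed to the table, with its mechanism on one base plate. Origin: on the table below the lever's pivot; z up, +y from the pivot to the bin, -y along the lever's long end. In this frame the walls span x -90..90, y 80..260 mm, rim 130 mm up; the bolt's support spans x -81..-43, y -13..37 mm, top 152 mm up. Only bolt, lever and lid move.
- bolt (a joint): Flat sliding bolt beside the lever, in m: 0 = fully home, its tongue over the lid by 20 mm, locking it; 0.040 = fully drawn back (end stop). It slides in the bin's -y direction, away from the lid, with about 1.5 N of friction, and stays where it is left. It starts between 0 and 0.008.
- bolt_knob (a point): Centre of the top of the bolt's knob, an upright steel pin 14 mm in diameter, 45 mm tall above the flat bolt; its top is 192.5 mm above the table. In the bin frame it is at x -62 mm, y 3 mm minus the bolt's joint value. With the bolt home the lid's edge is 50 mm away (towards +y); the lid's top is 54 mm below the knob's top.
- lever (a joint): Lever, in rad: 0 = at rest, long end (to the bin's -y) 0.35 rad above level; 0.70 = all the way down at its stop, 0.35 rad below level. Bar 22 mm wide, 8 mm thick; a roller on the short end, 65 mm from the pivot, lies under the lid's edge, so the lid pushes the long end back up when let go. Pressing takes 4 to 9 N at the pad. With the bolt home it jams at 0.03 to 0.06 rad.
- lever_pivot (a point): Centre of the lever's pivot, 142.8 mm above the table over the bin's origin. The lever turns about the bin's x axis here, in a fixed fork 50 mm wide (along x) whose top is 153 mm above the table.
- lever_pad (a point): Centre of the upper face of the black rubber pad (50 mm wide, 60 mm along the lever) at the lever's long end. It lies 190 mm from the pivot along the lever and 8 mm above the bar's centre line. It is about 215 mm above the table at rest and 85 mm when the lever is all the way down; the pad tilts with the lever.
- lid (a joint): Heavy steel lid (184 x 207 mm, 8 mm thick, with a 140 x 120 x 10 mm dark doubling plate on top, 3 to 5 kg in all) hinged along the bin's far edge (y 263 mm, 130 mm up). 0 = shut and level, about 0.22 rad when the lever is all the way down. It falls shut when the lever is let go.
- lid_edge (a point): Middle of the lid's free upper edge, over the lever's short end; 138 mm above the table when shut, about 45 mm higher when the lever is all the way down. Not to be touched.
- flask: Loose blue bottle with a black cap, 68 mm in diameter, 200 mm tall, standing; origin at the centre of its underside. Leave it alone.
- specimen_jar: Loose clear jar with a white cap, 60 mm in diameter, 75 mm tall, standing; origin at the centre of its underside. Leave it alone.
- tape: Loose roll of brown tape, 90 mm in diameter, 24 mm tall, lying flat; origin at the centre of its underside. Leave it alone.
- cassette: Loose white test cassette, 70 x 20 x 6 mm, lying flat; origin at the centre of its underside. Leave it alone.

How it is judged:
By the outcome, as a careful person would: the job done as asked, in the order asked, and still so for the second after the job is handed in, while the arm keeps its last pose, push and grip.
It also fails if it takes over 40 s, if anything falls off the work surface, if the arm or the gripper's body presses on something with over 40 N, if the wrist force passes 120 N, or if a joint passes its speed limit or range.

## Working session

There is one attempt and no reset: what is moved stays moved. The work goes in short steps, Python scripts to look and compute and a shell command to move; the robot and the scene stay as the last step left them, time stands still between calls to the robot, and variables do not carry over. Pictures are saved under pics/ and viewed, at most 10 in all, crops included, and the job is handed in when it is done.

```bash
mkdir -p pics
python3 - <<'E'
from cell import robot
import cv2,numpy as np
s=robot.read_state();print(s)
for n in("scene","top"):
    p,d=robot.read_camera(n);cv2.imwrite(f"pics/{n}0.png",p);np.save(f"pics/{n}0.npy",d);print(n,robot.camera_params(n))
E
```

```text
{'time_s': 0.0, 'joint_positions': array([ 6.64923779e+01,  1.18853101e+01,  8.84063997e+01,  1.81223177e-04,
        7.98429663e+01, -8.62253488e+00]), 'qvel': array([ 0.07465578,  0.09090236,  0.01027079,  0.11583854, -0.10064076,
       -0.00600699]), 'joint_torque': array([-1.50523974e-03, -3.83033216e+01, -2.91593385e+01, -3.17585045e-04,
        1.04567071e-02,  2.06365996e-06]), 'tcp_pos': array([147.39856624, 554.98261211, 230.10202266]), 'eef_rot': array([-1.79866873e+02, -2.03674924e-02,  1.65114857e+02]), 'wrist_force': array([-0.02799933,  0.29085286, -0.38209788]), 'moment': array([-0.01798447,  0.00707079, -0.03854987]), 'grasp_force': 0.0, 'grip_width': 1.0022810057018794}
scene {'fx': 408.9112883883084, 'fy': 408.9112883883084, 'cx': 311.4850253645751, 'cy': 198.24172936076923, 'distortion': array([-0.05600551,  0.        ,  0.        ,  0.        ,  0.        ]), 'camera_from_world': array([[-6.98922301e-01,  7.15085706e-01, -1.26510992e-02,
         2.99724258e+02],
       [ 5.87959384e-01,  5.64418411e-01, -5.79426976e-01,
        -3.04922550e+02],
       [-4.07199434e-01, -4.12412768e-01, -8.14925966e-01,
         1.14321231e+03],
       [ 0.00000000e+00,  0.00000000e+00,  0.00000000e+00,
         1.00000000e+00]])}
top {'fx': 377.55501448702324, 'fy': 377.55501448702324, 'cx': 324.97412239547106, 'cy': 196.2336915867399, 'distortion': array([-0.00234292,  0.        ,  0.        ,  0.        ,  0.        ]), 'camera_from_world': array([[ 2.52853241e-02, -9.99038656e-01,  3.58108308e-02,
         8.83064018e+01],
       [-9.92415930e-01, -2.93961507e-02, -1.19358652e-01,
         5.76900555e+02],
       [ 1.20296608e-01, -3.25212167e-02, -9.92205169e-01,
         7.93356288e+02],
       [ 0.00000000e+00,  0.00000000e+00,  0.00000000e+00,
         1.00000000e+00]])}
```

View pics/top0.png

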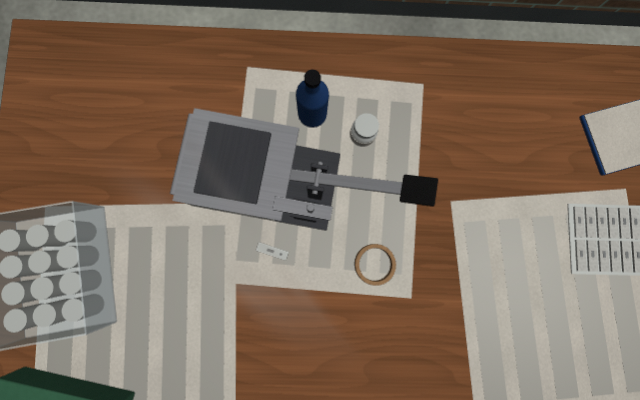

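View pics/scene0.png

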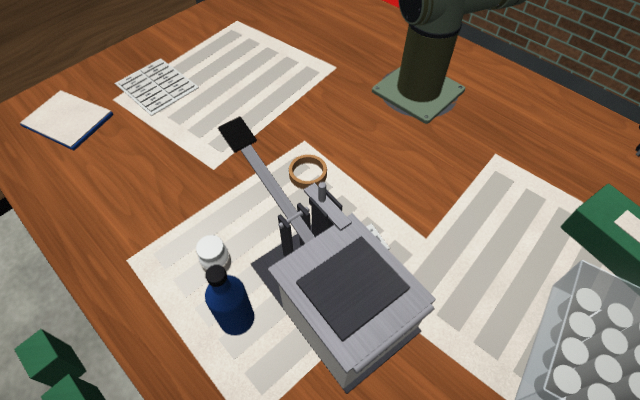

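The top view shows the bin at left, with its plate near (231,162). The lever runs right to the pad at (419,190), and the knob is near (311,208). The bottle (312,98), jar (365,129), tape (375,264) and cassette (272,251) stand clear. The scene view agrees, with the pad at (237,134) and the knob at (322,187).

```bash
cat > h.py <<'E'
import numpy as np,cv2
def ray(c,uv):
    K=np.array([[c['fx'],0,c['cx']],[0,c['fy'],c['cy']],[0,0,1]])
    n=cv2.undistortPoints(np.array(uv,float).reshape(-1,1,2),K,c['distortion']).reshape(-1,2)
    T=c['camera_from_world'];R=T[:3,:3];o=-R.T@T[:3,3]
    return o,np.c_[n,np.ones(len(n))]@R
def plane(c,uv,z):
    o,d=ray(c,uv);return o+d*((z-o[2])/d[:,2])[:,None]
def tri(cs,uvs):
    A=0;b=0
    for c,uv in zip(cs,uvs):
        o,d=ray(c,[uv]);d=d[0]/np.linalg.norm(d);P=np.eye(3)-np.outer(d,d);A=A+P;b=b+P@o
    return np.linalg.solve(A,b)
def project(c,p):
    K=np.array([[c['fx'],0,c['cx']],[0,c['fy'],c['cy']],[0,0,1]]);T=c['camera_from_world']
    return cv2.projectPoints(np.array(p,float).reshape(-1,1,3),cv2.Rodrigues(T[:3,:3])[0],T[:3,3],K,c['distortion'])[0].reshape(-1,2)
def depthpts(c,d,m):
    v,u=np.nonzero(m&(d>0));z=d[v,u]
    o,r=ray(c,np.c_[u,v]);return o+r*z[:,None]
E
python3 - <<'E'
from cell import robot
from h import *
np.set_printoptions(precision=1,suppress=True)
boxes={'top':{'plate':(190,115,280,205),'pad':(395,170,445,210)},'scene':{'pad':(210,110,262,155),'plate':(290,230,415,345)}}
C={};ctr={}
for n in boxes:
    C[n]=c=robot.camera_params(n);p=cv2.imread(f"pics/{n}0.png");d=np.load(f"pics/{n}0.npy")
    for k,(a,b,e,f) in boxes[n].items():
        m=np.zeros(p.shape[:2],bool);m[b:f,a:e]=p[b:f,a:e].max(2)<(45 if k=='pad' else 80)
        l,lab,st,ce=cv2.connectedComponentsWithStats(m.astype(np.uint8));i=1+st[1:,4].argmax();m=lab==i
        r=cv2.minAreaRect(np.argwhere(m)[:,::-1].astype(np.float32));bx=cv2.boxPoints(r)
        ctr[n,k]=ce[i];P=depthpts(c,d,m)
        print(n,k,ce[i],r,st[i,4],'depth median',np.median(P,0))
        if k=='plate':
            q=cv2.approxPolyDP(cv2.findContours(m.astype(np.uint8),0,1)[0][0],6,True).reshape(-1,2);Q=plane(c,q,148);print(q.tolist(),Q)
            R=cv2.minAreaRect(plane(c,np.argwhere(m)[:,::-1],148)[:,:2].astype(np.float32));print('world rect',R)
        else: print(plane(c,[ce[i]],215))
for k in('pad','plate'):print(k,tri([C['top'],C['scene']],[ctr['top',k],ctr['scene',k]]))
t=cv2.imread("pics/top0.png")[170:235,265:345];s=cv2.imread("pics/scene0.png")[160:240,270:350]
cv2.imwrite("pics/knob.png",np.hstack([cv2.resize(t,(394,320),interpolation=2),cv2.resize(s,(320,320),interpolation=2)]))
E
```

```text
top plate [232.3 162.4] ((232.0626678466797, 162.40997314453125), (63.837554931640625, 74.06423950195312), 11.633633613586426) 4606 depth median [619.2 284.2 147.6]
[[210, 122], [194, 192], [256, 203], [270, 133]] [[696.3 330.7 148. ]
 [561.  351.9 148. ]
 [543.8 236.2 148. ]
 [678.8 216.  148. ]]
world rect ((620.220947265625, 283.9581604003906), (118.8967514038086, 139.54830932617188), 81.14093017578125)
top pad [418.7 189.8] ((418.4799499511719, 189.63998413085938), (34.506813049316406, 28.00143051147461), 8.130102157592773) 951 depth median [568.  -51.7 214.5]
[[568.1 -51.  215. ]]
scene pad [237.1 134. ] ((237.23074340820312, 133.8461456298828), (31.61791229248047, 24.961509704589844), 56.3099365234375) 727 depth median [572.5 -49.3 212.4]
[[573.7 -47.  215. ]]
scene plate [351.8 287.6] ((352.44287109375, 285.1910095214844), (75.72575378417969, 86.44105529785156), 51.63251495361328) 6114 depth median [629.3 288.5 147.4]
[[361, 237], [296, 282], [341, 340], [409, 287]] [[548.6 238.5 148. ]
 [684.2 217.5 148. ]
 [702.7 331.3 148. ]
 [565.6 353.2 148. ]]
world rect ((625.4476318359375, 285.7235107421875), (119.23344421386719, 139.74168395996094), 81.15019989013672)
pad [569.4 -53.5 207.1]
plate [623.1 286.1 133.9]
```

View pics/knob.png

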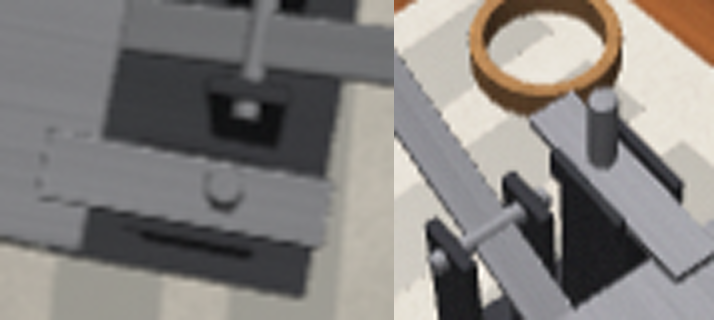

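```bash
cat > go.py <<'E'
# tool-frame shift (cm) and turn (rad) from the present measured pose to a world target
import sys
from cell import robot
from h import *
from scipy.spatial.transform import Rotation as Ro
np.set_printoptions(precision=3,suppress=True)
B=np.array([598.,124.6]);a=np.radians(-8.85)
def w(x,y):return B+x*np.array([np.cos(a),np.sin(a)])+y*np.array([-np.sin(a),np.cos(a)])
def show(x,y,z):
    s=robot.read_state();R=Ro.from_euler('xyz',s['eef_rot'],degrees=True)
    G=Ro.from_euler('xyz',[180,0,171.15],degrees=True);t=np.r_[w(x,y),z]
    print('target',t,'shift',R.inv().apply(t-s['tcp_pos'])/10,'turn',(R.inv()*G).as_rotvec())
if len(sys.argv)>1:show(*map(float,sys.argv[1:4]))
E
python3 - <<'E'
from go import *
for n,uv in(('top',(310.3,207.4)),('scene',(322.5,184.5))):print(n,plane(robot.camera_params(n),[uv],192.5))
print('knob j=0',w(-62,3),'j=.008',w(-62,-5))
for n in('top','scene'):
    c=robot.camera_params(n);d=np.load(f"pics/{n}0.npy");P=depthpts(c,d,d>0)
    for f in np.linspace(0,1,8):
        q=np.array([147+395*f,555-389*f]);k=np.abs(P[:,:2]-q).max(1)<80;print(n,q,P[k,2].max() if k.any() else None,end=' ')
show(-62,33,260);show(-62,33,166)
E
```

```text
top [[534.434 134.583 192.5  ]]
scene [[537.081 136.009 192.5  ]]
knob j=0 [537.2   137.103] j=.008 [535.969 129.198]
top [147. 555.] 79.44012597450944 top [203.429 499.429] 79.44012597450944 top [259.857 443.857] 5.938729613447208 top [316.286 388.286] 5.877542344988569 top [372.714 332.714] 5.744481983782066 top [429.143 277.143] 9.961777886567347 top [485.571 221.571] 193.27453961074923 top [542. 166.] 194.99708502403962 scene [147. 555.] 293.0317115815591 scene [203.429 499.429] 293.0317115815591 scene [259.857 443.857] 5.661005183072916 scene [316.286 388.286] 5.542072633959151 scene [372.714 332.714] 5.542072633959151 scene [429.143 277.143] 7.891973569497168 scene [485.571 221.571] 184.29924587805385 scene [542. 166.] 193.68048841322263 target [541.815 166.746 260.   ] shift [-48.089 -27.404  -2.939] turn [-0.002 -0.    -0.105]
target [541.815 166.746 166.   ] shift [-48.093 -27.384   6.461] turn [-0.002 -0.    -0.105]
```

```bash
python3 -m inch '[[[-5,-2.8,-2.9,0,0,-0.05],[-10,-5.7,-2.9,0,0,-0.105],[-15,-8.6,-2.9,0,0,-0.105],[-20,-11.4,-2.9,0,0,-0.105],[-25,-14.3,-2.9,0,0,-0.105],[-30,-17.1,-2.9,0,0,-0.105],[-35,-20,-2.9,0,0,-0.105],[-40,-22.8,-2.9,0,0,-0.105]]]' 1 40; python3 go.py -62 33 230
```

```text
time_s: 1.1
tcp_pos: [476.5, 231.0, 259.9]
eef_rot: [-180.0, -0.0, 171.1]
wrist_force: [0.6, 1.9, 0.3]
grip_width: -0.001
grasp_force: 0.0
target [541.815 166.746 230.   ] shift [-7.444 -5.342  2.986] turn [ 0.    -0.001 -0.001]
```

```bash
python3 -m inch '[[[-3.7,-2.7,0,0,0,0],[-7.4,-5.3,0,0,0,0],[-7.4,-5.3,1.5,0,0,0],[-7.4,-5.3,3,0,0,0],[-7.4,-5.3,3,0,0,0],[-7.4,-5.3,3,0,0,0]]]'
python3 - <<'E'
from go import *
show(-62,33,168)
i=[]
for n,b in(('wrist',(0,0,640,400)),('scene',(250,100,410,260))):
    p,_=robot.read_camera(n);x0,y0,x1,y1=b;i.append(cv2.resize(p[y0:y1,x0:x1],(400,400) if n=='scene' else (400,250)))
i[0]=cv2.copyMakeBorder(i[0],0,150,0,0,0);cv2.imwrite('pics/k1.png',np.hstack(i))
E
```

```text
time_s: 1.85
tcp_pos: [539.9, 169.8, 230.2]
eef_rot: [-180.0, -0.0, 171.2]
wrist_force: [-0.8, -0.2, 0.7]
grip_width: -0.001
grasp_force: 0.0
target [541.815 166.746 168.   ] shift [-0.235 -0.271  6.221] turn [-0.    -0.     0.001]
```

View pics/k1.png

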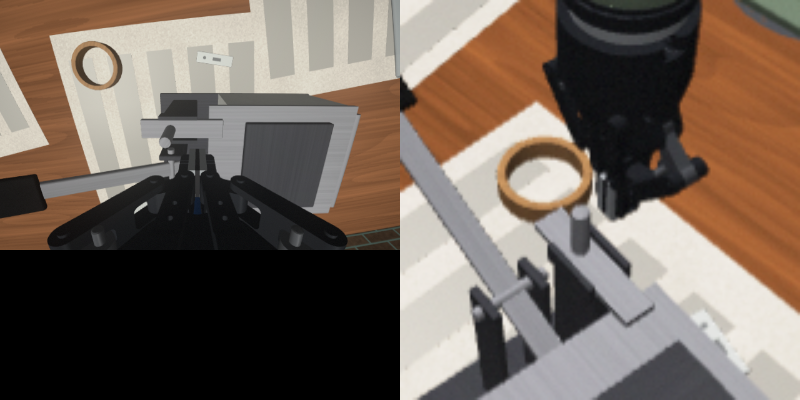

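The wrist view (left) shows the knob top near (165,142) in the crop, to the left of the closed fingertips. The scene view (right) shows the fingertips on the lid side of the knob, at about (610,200) against (580,215). I'll check the knob with the wrist calibration, then lower.

Run:
```python
from go import *
c=robot.camera_params('wrist')
for uv in((264,227),(266,229)):
    k=plane(c,[uv],192.5)[0];d=k[:2]-B;print(k,'bin xy',d@[np.cos(a),np.sin(a)],d@[-np.sin(a),np.cos(a)])
```

```text
[537.175 135.172 192.5  ] bin xy -61.727145399678264 1.0884728593271618
[538.844 136.216 192.5  ] bin xy -60.23904562043137 2.3765640181686276
```

```bash
python3 -m inch '[[[-0.2,-0.1,2,0,0,0],[-0.2,-0.1,4,0,0,0],[-0.2,-0.1,6.1,0,0,0],[-0.2,-0.1,6.1,0,0,0],[-0.2,-0.1,6.1,0,0,0]]]'
```

```text
time_s: 2.58
tcp_pos: [543.2, 167.8, 170.5]
eef_rot: [180.0, 0.1, 171.1]
wrist_force: [0.1, -0.2, 0.5]
grip_width: 0.004
grasp_force: 0.0
```

```bash
python3 -m inch '[[[0,-0.5,0,0,0,0],[0,-1,0,0,0,0],[0,-1.5,0,0,0,0],[0,-2,0,0,0,0],[0,-2,0,0,0,0]]]'; python3 go.py -62 -17 170; python3 -m inch '[[[0,-0.5,0,0,0,0],[0,-1,0,0,0,0],[0,-1.5,0,0,0,0],[0,-2,0,0,0,0],[0,-2,0,0,0,0]]]'; python3 go.py -62 -17 170
```

```text
time_s: 3.2
tcp_pos: [539.5, 147.3, 169.5]
eef_rot: [-180.0, 0.0, 171.1]
wrist_force: [-0.0, -0.1, -0.2]
grip_width: 0.003
grasp_force: 0.0
target [534.123 117.341 170.   ] shift [ 0.067 -3.04  -0.052] turn [-0.     0.    -0.001]
time_s: 3.82
tcp_pos: [536.0, 127.3, 169.1]
eef_rot: [-180.0, -0.0, 171.1]
wrist_force: [-0.7, 0.7, -1.0]
grip_width: -0.004
grasp_force: 0.0
target [534.123 117.341 170.   ] shift [ 0.034 -1.012 -0.091] turn [-0.001 -0.001 -0.001]
```

```bash
cat > look.py <<'E'
import sys
from go import *
i=[]
for n,b in(('wrist',(180,150,340,310)),('scene',(260,120,400,260))):
    p,_=robot.read_camera(n);x0,y0,x1,y1=b;i.append(cv2.resize(p[y0:y1,x0:x1],(400,400)))
cv2.imwrite(f'pics/{sys.argv[4]}.png',np.hstack(i))
E
python3 look.py -62 -17 170 k2
```

```text
target [534.123 117.341 170.   ] shift [ 0.034 -1.012 -0.091] turn [-0.001 -0.001 -0.001]
```

View pics/k2.png

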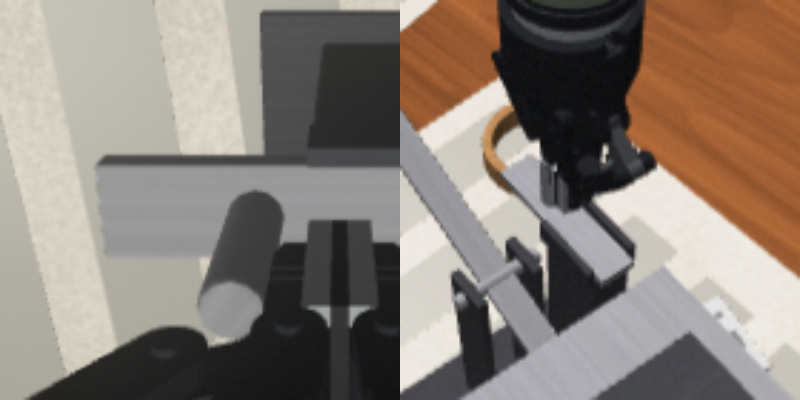

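The knob (wrist crop (240,265)) now rests against the finger's side. The bolt has slid clear of the lid edge in the scene crop, so I'll keep pushing to the end stop.

```bash
python3 -m inch '[[[0,-0.3,0,0,0,0],[0,-0.6,0,0,0,0],[0,-0.8,0,0,0,0],[0,-0.8,0,0,0,0]]]'; python3 -m inch '[[[0,-0.2,0,0,0,0],[0,-0.3,0,0,0,0],[0,-0.3,0,0,0,0]]]';  python3 -m inch '[[[0,-0.1,0,0,0,0],[0,-0.2,0,0,0,0],[0,-0.2,0,0,0,0]]]'
```

```text
time_s: 4.42
tcp_pos: [534.9, 119.9, 169.1]
eef_rot: [-180.0, -0.0, 171.1]
wrist_force: [-0.3, 0.2, 0.2]
grip_width: -0.0
grasp_force: 0.3
time_s: 4.8
tcp_pos: [534.6, 117.0, 169.3]
eef_rot: [-180.0, -0.0, 171.1]
wrist_force: [-0.5, 0.4, -0.2]
grip_width: -0.006
grasp_force: 0.5
time_s: 5.18
tcp_pos: [534.4, 116.1, 169.3]
eef_rot: [179.9, 0.0, 171.1]
wrist_force: [0.9, 5.0, -1.3]
grip_width: -0.002
grasp_force: 2.5
```

```bash
python3 -m inch '[[[0,-0.1,0,0,0,0],[0,-0.2,0,0,0,0],[0,-0.2,0,0,0,0]]]'; python3 look.py -62 -17 170 k3
```

```text
time_s: 5.55
tcp_pos: [534.4, 115.9, 169.4]
eef_rot: [179.7, 0.0, 171.1]
wrist_force: [1.5, 10.3, -1.6]
grip_width: 0.002
grasp_force: 5.0
target [534.123 117.341 170.   ] shift [ 0.051  0.141 -0.058] turn [ 0.006  0.001 -0.   ]
```

View pics/k3.png

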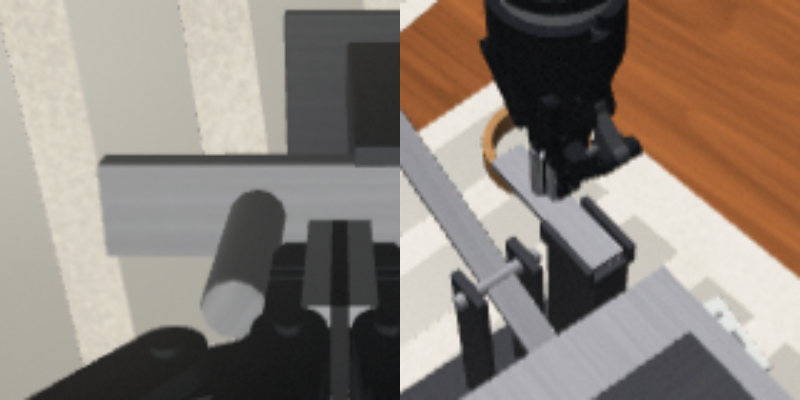

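The force climbed to 10 N with no more travel, and the bolt's end is flush with its support in the scene crop, so the bolt is at its stop. Next I back off, rise and go over the pad.

```bash
python3 -m inch '[[[0,0.6,0,0,0,0],[0,1,0,0,0,0],[0,1,-3,0,0,0],[0,1,-6,0,0,0],[0,1,-9,0,0,0],[0,1,-10.5,0,0,0],[0,1,-10.5,0,0,0]]]'; python3 go.py 0 -183 250
```

```text
time_s: 6.52
tcp_pos: [536.3, 122.8, 275.5]
eef_rot: [180.0, 0.2, 171.1]
wrist_force: [0.0, 0.6, -0.8]
grip_width: -0.003
grasp_force: 0.0
target [569.846 -56.221 250.   ] shift [ -6.069 -17.174   2.56 ] turn [ 0.     0.003 -0.001]
```

```bash
python3 -m inch '[[[-1.5,-4.3,0,0,0,0],[-3,-8.6,0,0,0,0],[-4.5,-12.9,0,0,0,0],[-6,-17.2,0,0,0,0],[-6,-17.2,1.5,0,0,0],[-6,-17.2,3,0,0,0],[-6,-17.2,3.5,0,0,0],[-6,-17.2,3.5,0,0,0]]]'; python3 go.py 0 -183 222;python3 - <<'E'
from go import *
i=[]
for n,b in(('scene',(170,40,330,200)),('top',(360,120,480,240))):
    p,_=robot.read_camera(n);x0,y0,x1,y1=b;i.append(cv2.resize(p[y0:y1,x0:x1],(400,400)))
cv2.imwrite('pics/p1.png',np.hstack(i))
E
```

```text
time_s: 7.52
tcp_pos: [567.6, -54.8, 238.2]
eef_rot: [180.0, -0.1, 171.2]
wrist_force: [0.1, -0.3, 1.6]
grip_width: 0.002
grasp_force: 0.0
target [569.846 -56.221 222.   ] shift [-0.242 -0.104  1.621] turn [ 0.    -0.002  0.001]
```

View pics/p1.png

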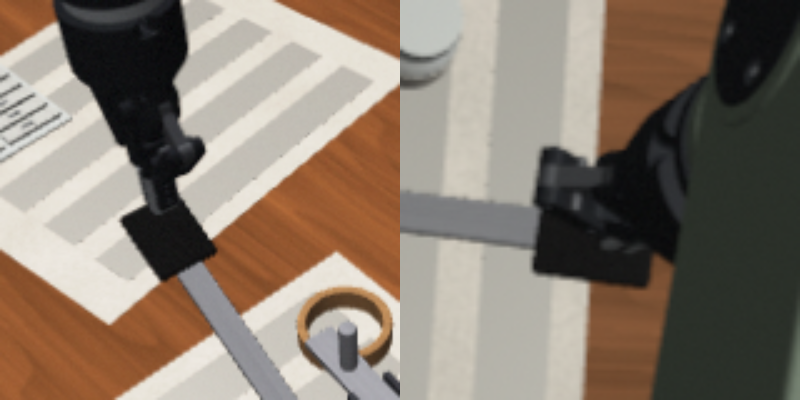

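The fingertips hang about 20 mm above the pad (pad centre (168,240), tips (160,208) in the scene crop). I start pressing.

```bash
python3 -m inch '[[[-0.2,-0.1,1,0,0,0],[-0.2,-0.1,2,0,0,0],[-0.2,-0.1,3,0,0,0],[-0.2,-0.1,4,0,0,0],[-0.2,-0.1,5,0,0,0],[-0.2,-0.1,5,0,0,0]]]'; python3 -m inch '[[[0,0,1,0,0,0],[0,0,2,0,0,0],[0,0,3,0,0,0],[0,0,4,0,0,0],[0,0,4,0,0,0]]]'; python3 go.py 0 -183 90
```

```text
time_s: 8.38
tcp_pos: [570.8, -58.4, 189.6]
eef_rot: [-179.9, 0.1, 171.1]
wrist_force: [-0.4, -2.6, 5.1]
grip_width: 0.005
grasp_force: 2.4
time_s: 9.0
tcp_pos: [570.8, -58.7, 149.9]
eef_rot: [-179.9, 0.1, 171.1]
wrist_force: [0.7, -4.8, 5.3]
grip_width: -0.001
grasp_force: 2.5
target [569.846 -56.221  90.   ] shift [0.139 0.244 5.986] turn [-0.002  0.002 -0.001]
```

```bash
python3 -m inch '[[[0,0,1,0,0,0],[0,0,2,0,0,0],[0,0,3,0,0,0],[0,0,4,0,0,0],[0,0,5,0,0,0],[0,0,5,0,0,0]]]'; python3 -m inch '[[[0,0,0.4,0,0,0],[0,0,0.8,0,0,0],[0,0,0.8,0,0,0]]]'; python3 go.py 0 -183 90
```

```text
time_s: 9.75
tcp_pos: [571.0, -56.2, 99.9]
eef_rot: [179.9, 0.1, 171.1]
wrist_force: [0.8, 2.1, 4.2]
grip_width: 0.001
grasp_force: 1.7
time_s: 10.12
tcp_pos: [571.2, -56.3, 92.5]
eef_rot: [179.9, 0.1, 171.1]
wrist_force: [0.4, 2.2, 5.3]
grip_width: 0.002
grasp_force: 2.5
target [569.846 -56.221  90.   ] shift [ 0.139 -0.018  0.247] turn [ 0.002  0.002 -0.   ]
```

```bash
python3 -m inch '[[[0,0,0.3,0,0,0],[0,0,0.3,0,0,0]]]'; python3 -m inch '[[[0,0,0.2,0,0,0],[0,0,0.2,0,0,0]]]'; python3 -m inch '[[[0,0,0.2,0,0,0],[0,0,0.2,0,0,0]]]'
```

```text
time_s: 10.38
tcp_pos: [571.3, -56.2, 89.6]
eef_rot: [179.9, 0.1, 171.1]
wrist_force: [0.6, 2.6, 6.7]
grip_width: 0.003
grasp_force: 2.7
time_s: 10.62
tcp_pos: [571.4, -56.2, 87.8]
eef_rot: [179.9, 0.1, 171.1]
wrist_force: [0.6, 2.2, 7.0]
grip_width: -0.002
grasp_force: 2.9
time_s: 10.88
tcp_pos: [571.5, -56.2, 86.9]
eef_rot: [179.9, 0.1, 171.1]
wrist_force: [-1.5, 2.5, 12.0]
grip_width: 0.003
grasp_force: 5.6
```

Force is rising while travel shrinks, so the stop has been reached. I'll press slightly more and check.

```bash
python3 -m inch '[[[0,0,0.2,0,0,0],[0,0,0.2,0,0,0],[0,0,0.2,0,0,0]]]'; python3 -m inch '[[[0,0,0.1,0,0,0],[0,0,0.1,0,0,0],[0,0,0.1,0,0,0]]]'
python3 - <<'E'
from go import *
p,_=robot.read_camera('scene');cv2.imwrite('pics/f.png',p[60:400,130:470])
c=robot.camera_params('top');q,d=robot.read_camera('top')
P=depthpts(c,d,np.ones(d.shape,bool))
D=P[:,:2]-B;bx=D@[np.cos(a),np.sin(a)];by=D@[-np.sin(a),np.cos(a)]
for y in(62,80,150,220,250):
    k=(abs(bx-80)<6)&(abs(by-y)<4);print(y,np.median(P[k,2]) if k.any() else None)
E
```

```text
time_s: 11.25
tcp_pos: [571.7, -56.2, 86.6]
eef_rot: [179.9, 0.2, 171.1]
wrist_force: [-5.7, 3.4, 20.5]
grip_width: -0.0
grasp_force: 9.4
time_s: 11.62
tcp_pos: [571.8, -56.1, 86.4]
eef_rot: [179.9, 0.2, 171.1]
wrist_force: [-7.3, 3.9, 24.9]
grip_width: 0.0
grasp_force: 11.4
62 179.93722334789663
80 177.71425405783611
150 162.46425267894625
220 147.07171667483738
250 140.18962950396917
```

View pics/f.png

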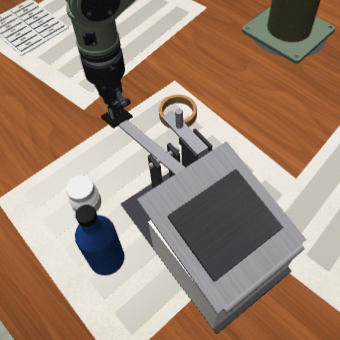

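The lid is raised at about 0.21–0.22 rad, with its free edge about 44 mm up. The lever is held at its stop and the bottle, jar and tape are undisturbed.

```bash
python3 -c "
from cell import robot
print(robot.close_job())"
```

```text
the job is handed in; nothing more can be done
None
```

The bolt is drawn back to its end stop, and the lever is held down at its stop with about 25 N at the wrist. The lid is raised about 0.21 rad, and the job was handed in with the arm still pressing; no verdict came back.

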